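# Pull the counter hatch flap shut with the hook pole

## Task

Close the hatch flap in the steel counter screen: take the hook pole from its rack, put its hook down into the ring eye at the top of the flap and draw the flap shut towards you, without slamming it. Once it is home, keep a steady pull of about 12 N on it with the hook for a second so that the seal seats, never straining it beyond 20 N, then unhook, leave it fully shut, and lay the pole back in its rack as you found it. Touch the flap with nothing but the pole, and leave the other goods on the counter where they are.

Things in the scene. Friction and masses are not known exactly. Their poses are not given: they have to be found in the camera images.
- pole_grip (a point): Centre of the hook pole's handle, where to grip it (grip 80 N or more, so that it does not turn in the fingers). x runs along the pole towards the hook, z up. The handle is a wooden bar, 22 mm wide, 36 mm high, from 67 mm behind to 65 mm ahead of this point, with a steel butt; the pole balances within 15 mm of it. It starts level in the rack, axis 62 mm above the counter, hook end away from the robot
- hook_tip (a point): Lower end of the hook: 220 mm ahead of pole_grip along the pole's x and 13.5 mm below the pole's axis; axes as the pole's. The pole's 8 mm steel shaft runs along the axis to 136 mm ahead of pole_grip, then rises as a gooseneck to 35 mm above the axis (from 165 mm on); at its end a 7 mm thick pin points straight down, 45 mm clear below the shaft
- pole: The whole hook pole, about 0.22 kg; origin and axes as pole_grip
- rack_seat (a point): Where pole_grip lies when the pole is in its rack (left or right of the robot). Fixed steel stand, base 200 x 70 mm, 8 mm high, with two forks open at the top: one 53 mm behind this point (slot 27.5 mm, its prongs end 2 mm below the pole's axis), one 112 mm ahead (slot 16 mm, prongs end 12 mm above the axis). x runs along the lying pole to its hook, z up
- rack_hook (a point): Where hook_tip lies when the pole is in its rack; axes as the rack's
- eye (a point): Centre of the ring eye at the flap's top edge, on the robot's side: 6 mm bar, 20 mm clear inside, 32 mm outside. Axes turn with the flap: z is the ring's axis (about upright when shut), -x points out of the flap to the robot. With the flap upright it lies 21 mm in front of (-x) and 165 mm above the hinge line. With the flap open a pin lowered through the centre can go about 18 mm below it before nearing the flap
- hinge_mid (a point): Middle of the flap's hinge line, 130 mm above the counter. Axes of the fixed steel screen: -x points squarely out of it towards the robot, y along the hinge, z up. The screen is 250 mm wide with two posts 318 mm high; nothing is above the flap
- flap: The hinged flap: 208 mm wide, 170 mm high, about 0.5 kg; origin at hinge_mid, axes as the eye's. Its lean from upright is its turn about y: it starts 0.37 to 0.65 rad open, top away from the robot. A stiff hinge keeps it where it is left; moving it takes 3 to 7 N at the eye. It is home where it meets its stiff stop, anywhere from 0.045 rad past upright (towards the robot) to 0.02 rad short of it; feel for it
- tray: a blue plastic tray, 200 x 110 mm, 45 mm high, on the counter on the other side from the pole's rack (fixed down); origin under its centre
- sprocket: a bystander: flat steel chain sprocket, 135 mm across, 7 mm thick, lying on the counter; origin under its centre
- can: a bystander: can 66 mm across, 120 mm tall; origin under its centre
- piston: a bystander: aluminium engine piston 54 mm across, 50 mm tall, standing on the counter; origin under its centre
Things that resemble listed ones, but are neither listed nor needed, are in the scene too. Leave any pink look-alike of the part that bears rack_seat alone.

How it is judged:
By the outcome, as a careful person would: the job done as asked, in the order asked, and still so for the second after the job is handed in, with the robot touching nothing.
It also fails if it takes over 72 s, if anything falls off the work surface, if the arm or the gripper's body presses on something with over 40 N, if the wrist force passes 120 N, or if a joint passes its speed limit or range.

## Robot

A 6-joint arm with a two-finger parallel gripper is mounted at the origin on the work surface. World frame = base frame: x ahead of the robot, y to its left, z up, the work surface at z = 0. Lengths are in mm, angles in rad, forces in N, time in s.
With the tool pointing down it reaches from about 350 to 775 mm from the base axis. Payload 5.5 kg.
Tool frame: the origin (TCP) lies at the very end of the fingers, on their centre line; the grasp point (between the pads) lies 19 mm behind it; z points along the fingers, y is the line along which they close (so a half turn about z gives the same grasp; the last joint's range is limited). The gripper opens to 85 mm and grips with 20 to 120 N. Pads are 22 mm wide; open, the fingers measure 114 mm over their backs; the gripper's body (76 mm by 85 mm) begins 54 mm behind the grasp point. The pads swing forward as they close: fully open they stand 13 mm farther back than shut.
Start: joints at [1.139, 0.313, 0.046, 1.304, 0, 1.431], TCP at [165.438, 550.729, 231.323] pointing down, gripper open.
Joint ranges: [-2.76, 2.76], [-0.86, 1.69], [-1.03, 1.26], [-2.2, 2.34], [-1.47, 1.5], [-3.14, 3.14]. Speed limits (rad/s): [2.57, 2.57, 3.14, 3.14, 3.14, 3.14].

## Interface

Orientations are given as a rotation vector (axis times angle).
In Python, from bench import ctrl, viewer gives the robot as it stands.
- The arm moves only by the tool move_arm, never from a script. Its argument "plan" is a list of rows, each a list of 5 numbers: the finger opening in mm, from 0 to 85.4, then the shift along the world's x, y, z in mm, then the turn about the world's z in rad. A call has 1 to 10 rows; each row shifts and turns the commanded pose from where the row before left it; what a row does not reach is not made up. A row lasts 1/12 s, in which the tool goes at most 41.7 mm and 7.16 degrees, less where a joint would pass 70% of its speed; a pose out of reach is approached as far as the arm can. A call is refused whole if a number of a shift passes 41.7 or a number of a turn 0.125, either way. A call with a gripper value outside its range is refused whole. The fingers move at their own pace and stop on an object; the grip force is fixed at half the most. Time passes only in rows, so rows that do not move let the fingers close. It gives the time, the measured TCP pose, the force, the opening and the grip force at its end, in the units of the state.
- ctrl.read_state(): the state, without advancing time (a new reading comes with each control period).
- viewer.capture(name): name is "side" or "top"; returns the picture (420x560x3 uint8, red, green, blue); there is no depth.
- viewer.get_calibration(name): a dict with "fx", "fy", "cx", "cy" (pixels), "k1" (the pictures are not rectified: a ray, as slopes to the right and down, at radius r is drawn at 1 + k1 r^2 times it, then the intrinsics apply), "rvec" (rotation vector, rad) and "tvec" (3), from world to camera coordinates, as OpenCV has them. Camera axes: x right, y down, z forward; pixel columns grow to the right and rows downward; lengths in mm; the calibration is good to about 2 mm. A picture is of the moment at which its call begins. get_calibration takes no time and is no camera call.
- ctrl.close_job(): hands the job in; it is judged then, once.
The state is a dict: "t": time; "qpos": joint angles; "joint_velocities": joint speeds; "joint_torque": joint torques, N m; "ee_pos": TCP position; "tool_rot": TCP orientation; "force": force on the tool from outside, world axes, zero at the start; "moment": the same for the moment, N m; "gripper_width": finger opening in mm; "finger_force": force on a finger pad.
Only numpy, scipy, OpenCV 4.12 (cv2) and the standard library are available. Lean on these libraries where they do the work, as an engineer would, in place of code of your own. Each camera call takes 0.05 s, during which the arm holds its last target. There are 200 camera calls.

## Working session

There is one attempt and no reset: what is moved stays moved. The work goes in short steps, Python scripts to look and compute and a tool call to move; the robot and the scene stay as the last step left them, time stands still between calls to the robot, and variables do not carry over. Pictures are saved under pics/ and viewed, at most 10 in all, crops included, and the job is handed in when it is done.

Besides the shell and the picture viewer there is one more tool, called by a JSON object that holds its "op" and its "data". move_arm: Moves the arm, as the interface text tells. Its arguments: {"type":"object","properties":{"plan":{"type":"array","items":{"type":"array","items":{"type":"number"}}}},"required":["plan"]}

```bash
mkdir -p pics; python3 - <<'E'
from bench import ctrl, viewer
import cv2
for n in("side","top"):
    im=viewer.capture(n); cv2.imwrite(f"pics/{n}0.png",im[:,:,::-1]); print(viewer.get_calibration(n))
print(ctrl.read_state())
E
```

```text
{'fx': 421.6143575517787, 'fy': 421.6143575517787, 'cx': 277.7157739503276, 'cy': 208.77897960168977, 'k1': -0.05297655257010727, 'rvec': array([ 2.24282112, -0.43615504,  0.18850044]), 'tvec': array([-362.88820457,  264.06802014, 1363.63022415])}
{'fx': 417.204176799128, 'fy': 417.204176799128, 'cx': 281.09474596891977, 'cy': 214.61903101439535, 'k1': 0.014438383487484954, 'rvec': array([ 2.15408309, -2.18774447,  0.12888835]), 'tvec': array([  -1.98550133,  416.7925077 , 1254.335824  ])}
{'t': 0.1, 'qpos': array([1.13941298e+00, 3.13926581e-01, 4.50999995e-02, 1.30357891e+00,
       3.29121678e-05, 1.43121337e+00]), 'joint_velocities': array([ 0.00014375, -0.00042189,  0.00135699, -0.00144609, -0.0013051 ,
       -0.00021152]), 'joint_torque': array([ 2.47264878e-03, -4.81727636e+01,  2.99242795e+01,  1.28167271e-02,
       -1.62920787e-04,  4.63186694e-06]), 'ee_pos': array([165.21839834, 550.29183945, 230.50032792]), 'tool_rot': array([-4.56663966e-01, -3.10773407e+00,  2.41043873e-03]), 'force': array([-0.37675936,  0.17626793, -0.36615813]), 'moment': array([0.00437018, 0.0143147 , 0.03115279]), 'finger_force': 0.0, 'gripper_width': 85.31879923611447}
```

View pics/side0.png

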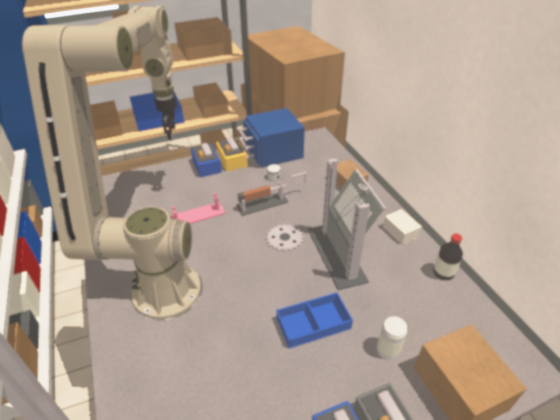

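View pics/top0.png

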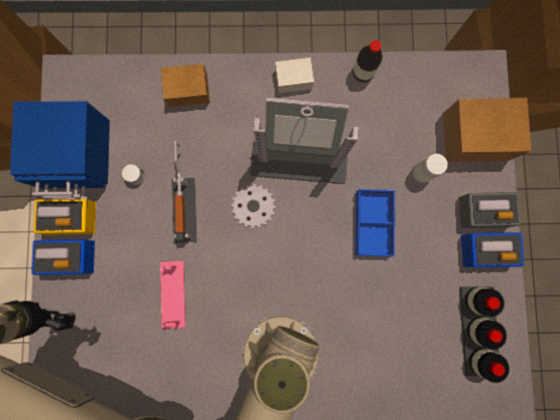

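The side view shows the pole in its grey rack at about (262,193) with the hook at (305,177). The pink look-alike is at (197,214), the flap's ring is near (375,180), the tray at (315,318), the sprocket at (285,237) and the piston at (274,172). The top view shows the handle at (180,213), hook at (177,145), eye at (307,111), pink rack at (172,295) and piston at (132,175).

Candidates for the pole and rack in the top view are the grey rack with the wooden-handled pole (180,213) and the empty pink stand (172,295). I choose the grey one and will check it in a crop.

```bash
python3 - <<'E'
import cv2,numpy as np
s=cv2.imread("pics/side0.png");t=cv2.imread("pics/top0.png")
def c(im,x,y,w,h,k): return cv2.resize(im[y:y+h,x:x+w],(w*k,h*k),interpolation=cv2.INTER_CUBIC)
# four 400x300 crops
a=c(t,135,135,80,120,5); b=c(s,230,150,90,70,4); d=c(t,245,85,120,105,3); e=c(s,310,145,90,80,4)
out=np.zeros((600,800,3),np.uint8)
out[:600,:400]=a; out[:280,400:760]=b; out[285:600,400:760]=d
cv2.imwrite("pics/crop1.png",out)
cv2.imwrite("pics/crop2.png",c(s,310,150,130,145,4))
E
```

```text
(no output)
```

View pics/crop1.png

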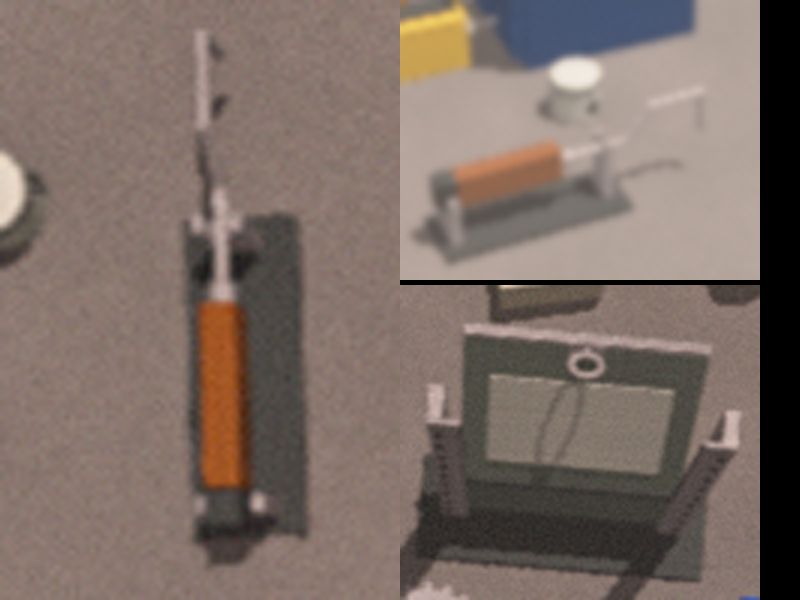

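View pics/crop2.png

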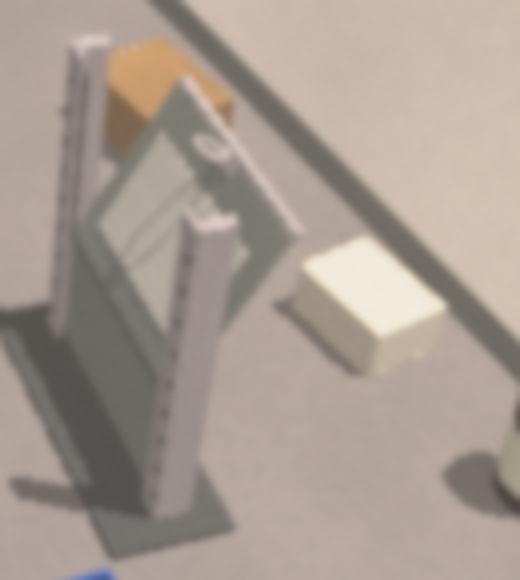

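The crop confirms the orange wooden-handled pole lying in the grey rack; its handle runs (179.4,195)–(180.2,232.4) in the top view and its hook end is at (175.6,141). The flap's eye is at (307.3,111.3) in the top view and (363,187.5) in the side view.

```bash
cat > h.py <<'E'
from bench import ctrl, viewer
import cv2,numpy as np
C={n:viewer.get_calibration(n) for n in("side","top")}
def ray(n,u,v):
    c=C[n];K=np.array([[c['fx'],0,c['cx']],[0,c['fy'],c['cy']],[0,0,1]])
    p=cv2.undistortPoints(np.array([[[u,v]]],float),K,np.array([c['k1'],0,0,0]))[0,0]
    R=cv2.Rodrigues(c['rvec'])[0]; o=-R.T@c['tvec']; d=R.T@np.array([p[0],p[1],1]); return o,d/np.linalg.norm(d)
def plane(n,u,v,z):
    o,d=ray(n,u,v); return o+d*(z-o[2])/d[2]
def tri(a,b):  # a top px, b side px
    o1,d1=ray('top',*a);o2,d2=ray('side',*b)
    s=np.linalg.lstsq(np.c_[d1,-d2],o2-o1,rcond=None)[0]
    p,q=o1+s[0]*d1,o2+s[1]*d2
    return (p+q)/2,np.linalg.norm(p-q)
def proj(n,P):
    c=C[n];K=np.array([[c['fx'],0,c['cx']],[0,c['fy'],c['cy']],[0,0,1]])
    return cv2.projectPoints(np.array(P,float).reshape(-1,1,3),c['rvec'],c['tvec'],K,np.array([c['k1'],0,0,0]))[0][:,0]
E
python3 - <<'E'
from h import *
np.set_printoptions(precision=1,suppress=True)
print("handle front/back",plane('top',179.4,195,80),plane('top',180.2,232.4,80))
print("shaft ends gooseneck",plane('top',175.6,141.5,97),plane('top',175.6,160,97))
print("hook end tri",tri((175.6,141.5),(230+(705-400)/4,150+90/4)))
print("butt end", plane('top',180.4,240.5,80))
print("eye",tri((307.3,111.3),(363,187.5)))
print("flapTL",tri((267.3,99.7),(356.2,170)));print("flapTR",tri((348.3,106.7),(385.7,208.7)))
print("postL",tri((257,119.3),(333,160.5)),plane('top',257,119.3,318));print("postR",tri((356,128),(363,205.5)),plane('top',356,128,318))
# base front corners of screen
print("base",plane('top',245+27/3,85+275/3,5),plane('top',245+300/3,85+292/3,5))
for n,p,z in(("piston",(132,172),50),("sprocket",(253,206),7),("tray",(376,223),45)): print(n,plane('top',*p,z))
print("rackbase corners",[plane('top',135+a/5,135+b/5,8) for a,b in((300,215),(306,535),(193,540))])
E
```

```text
handle front/back [472.7 289.   80. ] [363.  285.5  80. ]
shaft ends gooseneck [628.4 297.5  97. ] [573.2 297.   97. ]
hook end tri (array([630.5, 296.7,  97.9]), np.float64(4.808202579531264))
butt end [339.6 284.7  80. ]
eye (array([647.9, -75.3, 282.6]), np.float64(1.220960385825806))
flapTL (array([682.3,  24.5, 274.5]), np.float64(0.9745822430762688))
flapTR (array([ 663.1, -180.4,  273.7]), np.float64(3.6612567393483735))
postL (array([612. ,  50.7, 315.7]), np.float64(9.641085162023076)) [616.1  49.2 318. ]
postR (array([ 585.1, -186. ,  318.5]), np.float64(12.311456619160943)) [ 591.5 -188.4  318. ]
base [539.4  74.3   5. ] [ 517.3 -210.5    5. ]
piston [549.5 438.7  50. ]
sprocket [446.6  78.1   7. ]
tray [ 384.7 -292.9   45. ]
rackbase corners [array([537.1, 257.8,   8. ]), array([337.8, 253. ,   8. ]), array([335.8, 321.9,   8. ])]
```

{"op": "move_arm", "data": {"plan": [[85,25,-23,0,0.033],[85,28,-26.5,0,0.033],[85,28,-26.5,0,0.033],[85,28,-26.5,0,0.033],[85,28,-26.5,0,0.033],[85,28,-26.5,0,0.033],[85,28,-26.5,-10,0.033],[85,28,-26.5,-20,0.033],[85,28,-26.5,-25,0.033],[85,28,-26.5,-25,0.03]]}}

```text
t: 0.93
ee_pos: [437.3, 293.8, 156.2]
tool_rot: [-0.057, 3.14, 0.001]
force: [0.6, 1.0, 0.5]
gripper_width: 84.9
finger_force: 0.0
```

```bash
python3 - <<'E'
from h import *
s=ctrl.read_state(); print(s['t'],s['ee_pos'],s['tool_rot'],s['qpos'],s['force'])
im=viewer.capture('top')[:,:,::-1]; si=viewer.capture('side')[:,:,::-1]
o=np.zeros((480,800,3),np.uint8); o[:,:400]=cv2.resize(im[135:255,130:230],(400,480)); o[:,400:]=cv2.resize(si[120:240,225:325],(400,480))
cv2.imwrite('pics/c3.png',o)
E
```

```text
0.9333 [437.31743934 293.79089005 156.18585482] [-5.72899037e-02  3.14016760e+00  9.31064172e-04] [ 4.39011490e-01  2.54899498e-01 -2.20679478e-01  1.09415153e+00
  1.72611865e-04  4.02527193e-01] [0.55256603 0.96848046 0.48390994]
```

View pics/c3.png

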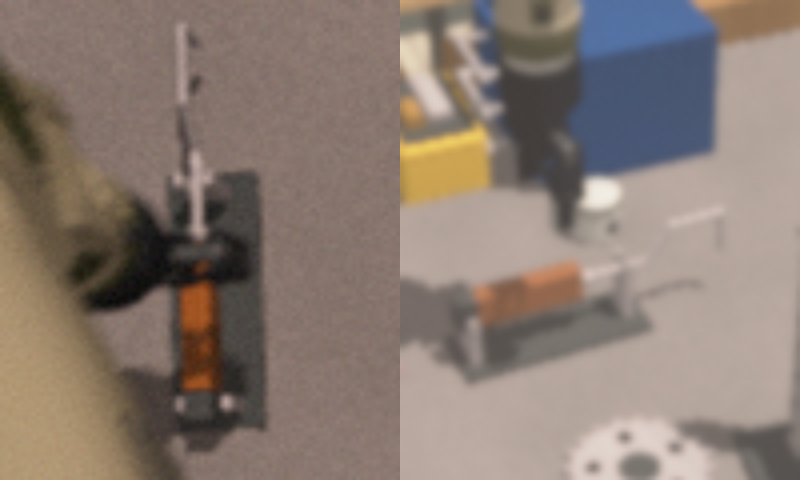

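The fingers straddle the handle's front part at (200,262) in the crop, over the pole's line. I lower and close.

{"op": "move_arm", "data": {"plan": [[85,0,-0.5,-25,0],[85,0,0,-30,0],[85,0,0,-30,0],[85,0,0,-15,0],[85,0,0,-10,0],[85,0,0,0,0],[15,0,0,0,0],[15,0,0,0,0],[15,0,0,0,0],[15,0,0,0,0]]}}

```text
t: 1.87
ee_pos: [437.0, 295.3, 48.1]
tool_rot: [-0.055, 3.139, 0.002]
force: [0.4, -0.0, 0.2]
gripper_width: 38.1
finger_force: 0.0
```

{"op": "move_arm", "data": {"plan": [[15,0,0,0,0],[15,0,0,0,0],[15,0,0,0,0],[15,0,0,0,0]]}}

```text
t: 2.2
ee_pos: [436.9, 294.8, 47.9]
tool_rot: [-0.055, 3.139, 0.0]
force: [0.1, -1.6, 5.3]
gripper_width: 21.1
finger_force: 59.0
```

{"op": "move_arm", "data": {"plan": [[15,0,0,8,0],[15,0,0,15,0],[15,0,0,20,0],[15,0,0,25,0],[15,0,0,30,0],[15,0,0,30,0],[15,0,0,30,0],[15,0,0,0,0],[15,0,0,0,0]]}}

```text
t: 2.95
ee_pos: [437.1, 295.3, 206.9]
tool_rot: [-0.055, 3.137, 0.003]
force: [-0.7, -0.5, -2.5]
gripper_width: 21.5
finger_force: 58.7
```

```bash
python3 - <<'E'
from h import *
s=ctrl.read_state(); print(s['t'],s['ee_pos'],s['tool_rot'],s['force'],s['moment'],s['gripper_width'],s['finger_force'])
im=viewer.capture('top')[:,:,::-1]; si=viewer.capture('side')[:,:,::-1]
o=np.zeros((480,800,3),np.uint8); o[:,:400]=cv2.resize(im[125:245,130:230],(400,480)); o[:,400:]=cv2.resize(si[100:220,225:325],(400,480))
cv2.imwrite('pics/c4.png',o)
E
```

```text
2.95 [437.0964851  295.34647283 206.88546625] [-0.05538044  3.13733398  0.003141  ] [-0.65456818 -0.53569988 -2.51766848] [-0.02357772 -0.06119387 -0.02944231] 21.517708396464926 58.66657376289368
```

View pics/c4.png

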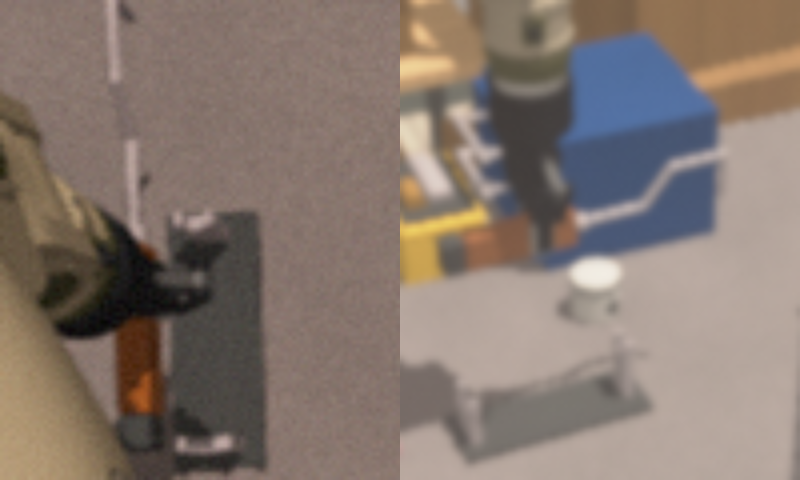

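The pole is lifted and level, held in front of its middle. The rack is empty, with its forks at (195,222) and (205,443) in the crop. I'll measure the hook relative to the tool.

```bash
python3 - <<'E'
from h import *
np.set_printoptions(precision=1,suppress=True)
ee=ctrl.read_state()['ee_pos']
im=viewer.capture('top'); 
g=im[90:150,150:172].astype(int).sum(2); 
for r in range(90,150,3): 
    row=g[r-90]; m=np.median(row); w=np.clip(row-m-60,0,None); print(r, (w*np.arange(150,172)).sum()/w.sum() if w.sum() else None, w.sum())
print('handle front',plane('top',166.75,187,239)-ee)
si=viewer.capture('side'); cv2.imwrite('pics/s5.png',si[:,:,::-1]); cv2.imwrite('pics/t5.png',im[:,:,::-1])
E
```

```text
90 None 0.0
93 None 0.0
96 None 0.0
99 None 0.0
102 None 0.0
105 None 0.0
108 None 0.0
111 None 0.0
114 None 0.0
117 None 0.0
120 None 0.0
123 None 0.0
126 158.23728813559322 118.0
129 158.40549828178695 145.5
132 158.33438485804416 158.5
135 158.32835820895522 134.0
138 158.57589285714286 112.0
141 158.65116279069767 86.0
144 158.70731707317074 82.0
147 None 0.0
handle front [ 33.1 -10.3  35.1]
```

```bash
python3 - <<'E'
from h import *
np.set_printoptions(precision=1,suppress=True)
ee=ctrl.read_state()['ee_pos'];print(ee)
im=cv2.imread('pics/t5.png'); g=im.astype(int).sum(2)
print(g[118:130,154:164])
for r in (124.5,144.5): print('goose top end',plane('top',158.3,r,260),plane('top',158.3,r,260)-ee)
print('tri',tri((158.4,124.5),(306,137.5)))
# orange mask of handle
hsv=cv2.cvtColor(im,cv2.COLOR_BGR2HSV); m=cv2.inRange(hsv,(3,120,60),(18,255,255)); m[:180]=0;m[240:]=0;m[:,:150]=0;m[:,185:]=0
ys,xs=np.nonzero(m)
for r in range(ys.min(),ys.max()+1,4):
    c=xs[ys==r]
    if len(c): print(r,c.min(),c.max(),plane('top',(c.min()+c.max())/2,r,239))
print('proj ee grasp',proj('top',[ee+[0,0,19]]),proj('side',[ee+[0,0,19]]))
E
```

```text
[434.9 294.2 203.1]
[[360 351 357 367 369 370 352 344 350 357]
 [358 364 357 361 373 361 354 352 370 371]
 [357 352 363 365 374 367 352 326 358 373]
 [350 355 355 364 348 366 369 361 364 357]
 [356 374 368 367 351 370 364 370 361 357]
 [361 364 381 390 385 364 368 365 361 362]
 [357 360 365 434 474 437 376 357 357 374]
 [351 352 348 427 508 468 382 352 360 365]
 [360 341 348 418 512 450 361 317 348 355]
 [353 361 344 428 514 471 332 252 302 354]
 [362 356 351 423 493 478 341 223 270 333]
 [375 358 355 420 505 479 355 243 208 274]]
goose top end [625.4 301.9 260. ] [190.5   7.7  56.9]
goose top end [573.5 301.2 260. ] [138.6   7.   56.9]
tri (array([627.5, 302.3, 256.9]), np.float64(2.134605405805567))
187 166 167 [468.4 284.8 239. ]
207 161 169 [417.1 287.9 239. ]
211 160 170 [406.9 287.8 239. ]
215 160 169 [396.7 288.9 239. ]
219 160 170 [386.5 287.5 239. ]
223 160 170 [376.4 287.3 239. ]
227 161 170 [366.3 285.9 239. ]
proj ee grasp [[164.4 201. ]] [[258.6 157.3]]
```

{"op": "move_arm", "data": {"plan": [[15,0,0,25,0],[15,0,0,38,0],[15,0,-5,38,0],[15,0,-15,35,0],[15,2,-25,12,-0.015],[15,4,-35,0,-0.02],[15,4,-38,0,-0.02],[15,4,-38,0,-0.02],[15,4,-38,0,-0.02],[15,4,-38,0,-0.02]]}}

```text
t: 3.98
ee_pos: [457.4, 61.2, 351.4]
tool_rot: [-0.126, -3.137, -0.0]
force: [0.9, 0.7, -2.7]
gripper_width: 21.4
finger_force: 59.1
```

{"op": "move_arm", "data": {"plan": [[15,3,-38,0,-0.01],[15,1,-35,0,0],[15,0,-25,0,0],[15,0,-15,0,0],[15,0,-5,0,0],[15,0,0,0,0],[15,0,0,0,0]]}}

```text
t: 4.57
ee_pos: [461.8, -54.8, 352.0]
tool_rot: [-0.142, -3.137, -0.002]
force: [0.6, -0.1, -2.2]
gripper_width: 21.2
finger_force: 59.0
```

```bash
python3 - <<'E'
from h import *
s=ctrl.read_state(); print(s['t'],s['ee_pos'],s['tool_rot'],s['force'],s['moment'],s['joint_velocities'].round(3))
E
```

```text
4.5667 [461.76999736 -54.83045788 351.99530285] [-1.41589205e-01 -3.13669762e+00 -1.68121257e-03] [ 0.57661327 -0.07398213 -2.15089256] [ 0.01808082 -0.04067171 -0.00123777] [ 0.022 -0.007  0.003  0.001 -0.    -0.002]
```

{"op": "move_arm", "data": {"plan": [[15,0,-2.5,-10,0],[15,0,-2.5,-15,0],[15,0,0,-12,0],[15,0,0,0,0],[15,0,0,0,0]]}}

```text
t: 4.98
ee_pos: [461.6, -58.9, 315.4]
tool_rot: [-0.138, -3.137, -0.001]
force: [-0.7, -0.1, -1.8]
gripper_width: 20.9
finger_force: 58.9
```

```bash
python3 - <<'E'
from h import *
s=ctrl.read_state(); print(s['t'],s['ee_pos'],s['force'])
im=viewer.capture('top')[:,:,::-1]; si=viewer.capture('side')[:,:,::-1]
cv2.imwrite('pics/t6.png',im);cv2.imwrite('pics/s6.png',si)
k=8
o=np.zeros((600,800,3),np.uint8); o[:,:400]=cv2.resize(im[90:165,282:332],(400,600),interpolation=2); o[:,400:]=cv2.resize(si[135:210,335:385],(400,600),interpolation=2)
cv2.imwrite('pics/c6.png',o)
E
```

```text
4.9833 [461.56496718 -58.90055271 315.37028823] [-0.69953087 -0.12106506 -1.76982496]
```

View pics/c6.png

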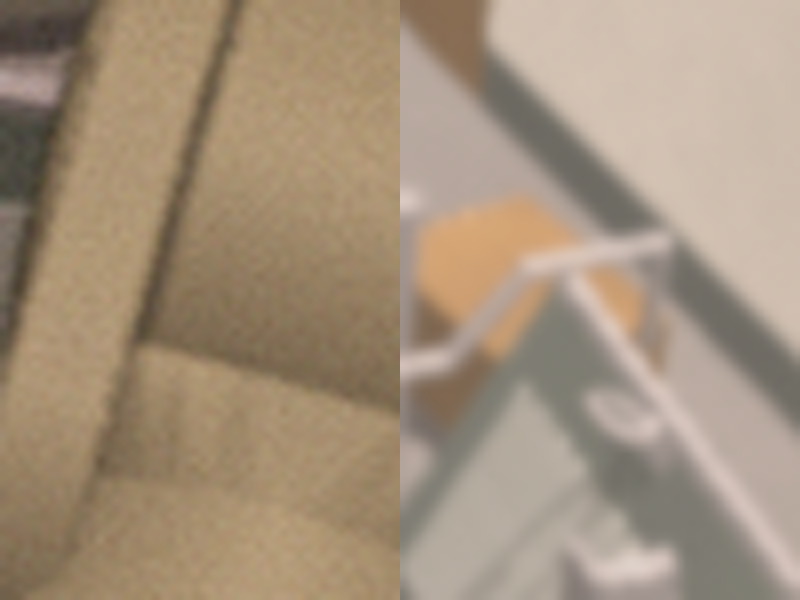

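```bash
python3 - <<'E'
from h import *
np.set_printoptions(precision=1,suppress=True)
x,y=461.6+186.4,-58.9-15.7
print(proj('side',[[x,y,316],[x,y,365],[x+3.5,y,369],[648,-75.3,282.6]]))
print(proj('side',[[x+10,y,316],[x,y+10,316],[x,y,326]])-proj('side',[[x,y,316]]))
s=cv2.imread('pics/s6.png').astype(int)
print('pin rows');
for r in range(162,188,2): print(r,s[r,360:374].sum(1))
E
```

```text
[[364.  178.8]
 [366.  165.5]
 [367.2 164.2]
 [362.8 187.6]]
[[ 2.8 -0.7]
 [-1.7 -1.8]
 [ 0.4 -2.7]]
pin rows
162 [350 324 322 322 330 347 385 443 504 551 573 581 579 578]
164 [485 453 441 452 471 498 525 534 514 484 507 547 573 580]
166 [591 582 575 560 536 518 505 496 461 395 379 434 501 549]
168 [492 488 489 483 458 416 402 408 387 349 329 338 372 434]
170 [483 473 474 479 479 458 429 412 378 337 324 322 323 335]
172 [528 489 478 476 464 446 436 448 433 388 342 326 321 320]
174 [578 556 518 490 466 438 435 461 482 478 441 387 342 324]
176 [546 593 573 501 440 419 422 425 455 495 503 482 435 374]
178 [439 506 558 558 503 440 409 417 467 505 516 512 499 467]
180 [389 428 486 551 586 548 465 436 484 512 516 514 514 510]
182 [388 392 411 451 511 563 568 541 527 522 519 517 517 517]
184 [489 488 484 469 463 491 551 589 589 552 526 520 519 519]
186 [526 510 502 517 521 516 522 547 583 591 569 539 523 519]
```

The top view is covered by the arm. In the side view the gooseneck end is at (369,165), the pin tip near (368,181) and the ring at (363,187). I'll measure the pin exactly by differencing against the first picture.

```bash
python3 - <<'E'
from h import *
a=cv2.imread('pics/side0.png').astype(int);b=np.mean([viewer.capture('side')[:,:,::-1].astype(int) for _ in range(4)],0)
d=np.abs(b-a).sum(2).astype(int)
print('    ',np.arange(345,375))
for r in range(158,192): print(r,d[r,345:375])
g=a.sum(2)
print('ring');
for r in range(178,196): print(r,g[r,352:375])
E
```

```text
[345 346 347 348 349 350 351 352 353 354 355 356 357 358 359 360 361 362
 363 364 365 366 367 368 369 370 371 372 373 374]
158 [ 8 12 10 10 11  9 11 11  7  9  6  6  4  5  3  5  7  7  8 13 13 12 12 13
 12 13 13 14 15 11]
159 [11 11 12  9  9 10 11 11 10  9 10  8  7  5  4  6  5  8  8 10 11  9 14 14
 12 12 13 14 12 12]
160 [12 11 11 10 10  8 11 11 11 11  8 10  8  5  4  6  7  6  7  9  9 11 13 12
 13 11 14 11 13 13]
161 [12 10  9  9 10  8 12 12 10 12 10  9  8  8  8  8  6  8  6  6  8 10 12 15
 13 13 15 12 12 12]
162 [ 9 11 10  9  8  9 10 11 10 10 10 10  9 12  6  6  9 11 11 15 20 25 27 22
 17 13 13 14 12 13]
163 [  8   8  11  11  11  10  10   9  13  10  10  10   9  11  13  14  21  34
  50  72  95 105  99  76  34  18  13  14  14  15]
164 [  9   9  10   9   9  10  12  10  15  16  19  18  24  28  35  45  67 108
 144 176 209 224 214 162  77  27  15  15  14  13]
165 [ 10   8   9   8  10  11  15  23  27  39  51  55  65  69  79  92 119 164
 208 236 254 255 240 190  96  28  14  13  13  12]
166 [  9  10  11  11  13  26  46  62  73  84 100 111 113 108 102  98 106 132
 167 188 192 184 179 148  76  23  
[... 3557 characters left out ...]
14 508]
189 [503 496 484 458 407 366 359 365 391 427 472 505 523 536 532 491 462 488
 543 572 556 528 510]
190 [505 504 507 494 434 379 361 356 358 364 390 422 448 467 466 450 437 449
 493 552 572 551 517]
191 [503 506 513 504 458 411 375 358 350 340 338 348 372 399 419 429 425 418
 439 508 564 565 532]
192 [503 504 508 506 489 458 405 364 350 335 326 326 338 359 394 415 409 391
 399 453 524 565 555]
193 [501 504 508 508 508 492 427 368 345 328 323 325 330 341 367 391 385 372
 377 411 470 539 569]
194 [499 501 503 504 501 483 427 375 344 325 324 326 326 328 347 366 365 357
 362 384 426 497 564]
195 [501 499 501 492 479 461 429 387 347 327 325 330 329 329 342 352 354 354
 358 368 393 454 523]
```

```bash
python3 - <<'E'
from h import *
np.set_printoptions(precision=1,suppress=True)
g=cv2.imread('pics/top0.png').astype(int).sum(2)
print('    ',np.arange(298,317))
for r in range(103,120): print(r,g[r,298:317])
for t in((306.8,110.8),(307.3,111.3)):
  for s in((362.5,186.6),): print(tri(t,s))
E
```

```text
[298 299 300 301 302 303 304 305 306 307 308 309 310 311 312 313 314 315
 316]
103 [440 453 460 500 512 520 471 479 473 467 473 485 487 482 487 504 495 493
 513]
104 [287 302 332 388 404 404 386 404 387 373 407 419 448 473 483 486 502 484
 467]
105 [226 231 238 258 288 257 290 278 314 359 340 346 366 390 395 374 337 321
 314]
106 [229 220 209 249 263 279 280 311 380 425 369 293 285 304 300 272 242 234
 245]
107 [213 215 224 261 319 337 371 404 423 473 415 351 328 285 273 238 215 220
 211]
108 [224 218 238 309 410 487 474 449 452 442 469 464 423 350 272 229 226 216
 208]
109 [213 213 249 354 463 465 395 335 286 305 340 388 434 439 349 246 217 229
 217]
110 [217 225 285 404 469 408 254 207 188 209 213 266 347 419 385 265 212 210
 206]
111 [217 223 296 407 438 339 195 166 174 198 175 184 282 404 425 299 216 216
 215]
112 [214 203 263 375 461 404 264 176 190 183 174 196 291 401 425 321 244 211
 216]
113 [226 235 227 317 438 441 368 303 272 265 261 327 409 445 405 276 229 223
 217]
114 [223 218 205 242 313 416 437 468 450 450 465 467 458 399 320 231 213 220
 230]
115 [217 214 217 204 215 271 373 408 421 451 437 422 375 292 236 219 205 214
 211]
116 [277 258 229 196 206 204 240 247 289 285 270 255 231 211 197 210 202 207
 212]
117 [419 373 295 284 251 232 262 247 269 304 290 299 290 284 242 263 254 274
 248]
118 [359 315 301 292 288 295 293 288 310 368 387 435 432 430 386 394 412 375
 328]
119 [304 297 304 331 356 345 299 300 325 326 388 397 394 380 361 358 370 370
 361]
(array([647.6, -73.6, 285.3]), np.float64(0.17785392038411554))
(array([646.2, -74.9, 286.5]), np.float64(0.5903141933907982))
```

{"op": "move_arm", "data": {"plan": [[15,-5,2,0,0],[15,0,0,-8,0],[15,0,0,-10,0],[15,0,0,-5,0],[15,0,0,0,0],[15,0,0,0,0]]}}

```text
t: 5.78
ee_pos: [456.6, -58.2, 292.0]
tool_rot: [-0.141, -3.137, -0.001]
force: [-0.1, -0.2, -1.7]
gripper_width: 21.0
finger_force: 58.9
```

```bash
python3 - <<'E'
from h import *
np.set_printoptions(precision=1,suppress=True)
a=cv2.imread('pics/side0.png').astype(int);b=np.mean([viewer.capture('side')[:,:,::-1].astype(int) for _ in range(4)],0)
s=ctrl.read_state(); print(s['t'],s['ee_pos'],s['force'])
d=np.abs(b-a).sum(2).astype(int)
print('    ',np.arange(355,372))
for r in range(168,192): print(r,d[r,355:372])
e=s['ee_pos']+np.array([188.7,-15.9,.6]); print(e,proj('side',[e,e+[0,0,45]]))
E
```

```text
5.9833 [457.3 -58.3 293.1] [ 0.3 -0.2 -3.1]
     [355 356 357 358 359 360 361 362 363 364 365 366 367 368 369 370 371]
168 [12 11 11 10  9  9  9 11 11 11 11  6  8  7  9  6  8]
169 [10 13 10 11 12 14 13 17 18 22 22 16  9  7  6  5  6]
170 [16 12 11 11 16 30 43 55 58 63 56 38 15 10  9  5  6]
171 [ 42  38  29  19  26  64  94 112 119 113  89  52  23  11   7   5   4]
172 [121 110  82  44  38  74 108 117 115  99  72  38  18   9   8   8   5]
173 [195 176 134  64  21  35  56  65  67  69  53  27  10  11  11   8  11]
174 [175 154 113  43   8  13  22  27  46  66  55  24   8   9   8  10  10]
175 [95 77 55 18 10  6  6 10 35 59 48 21 10  9 10 12  9]
176 [27 23 14  6  3  5  8  8 24 39 40 19 10  9 13 11 10]
177 [ 9  7  8  6  2  8 10  4 23 27 32 23  8 11 11 12 11]
178 [ 3  5  6  7 10 14 10 23 73 53 12 14  8 12 12 12 12]
179 [  7   7   9   7   9  12   3  45 116 106  40   3   9  11  11  13  12]
180 [  6   8   6   6   9  11   1  42 104 101  43   3   9  10  11  10  11]
181 [ 5 11  6  6  8  6  1 21 56 54 19  4  9 11 11 13 11]
182 [ 5  4  4  2  4  4  5  3  9  2  9 11 10 13 12 10 12]
183 [ 6  4  0 17 18  3  5 10 20 31 22 16 13 12 13 13 11]
184 [ 5  6 11 38 44 13  3 11 22 32 22 15 13 12 12 14 10]
185 [ 8  5  7 29 29  8  7 11 19 19 12 11 13 12 13 12 13]
186 [ 9  8  3  4  4  5  8 10 13 12 12 10 13 13 15 12 10]
187 [ 8  7  8  6  7 10 13 13 13 13 13 14 12 14 13 14 13]
188 [ 8  7  6  7  7 10 11 14 12 10 13 15 10 13 12 13 13]
189 [ 9  6  9  7  8  5  9 12 12 11 13 12 11 10 13 13 15]
190 [13 10  7  7  8  5  9  8  8 10 10 10 10 11 11 17 15]
191 [13 10  7  9  7  7  7  7  9  7  8 10 10 11 16 24 22]
[646.  -74.2 293.7] [[362.5 184.7]
 [364.3 172.8]]
```

{"op": "move_arm", "data": {"plan": [[15,0,0,-4,0],[15,0,0,-4,0],[15,0,0,-2,0],[15,0,0,0,0]]}}

```text
t: 6.32
ee_pos: [456.7, -58.1, 282.0]
tool_rot: [-0.141, -3.137, -0.001]
force: [0.2, 0.1, -2.6]
gripper_width: 20.9
finger_force: 58.9
```

{"op": "move_arm", "data": {"plan": [[15,0,0,-4,0],[15,0,0,-4,0],[15,0,0,0,0],[15,0,0,0,0]]}}

```text
t: 6.65
ee_pos: [456.8, -58.2, 274.4]
tool_rot: [-0.141, -3.138, -0.0]
force: [-1.0, 0.5, -0.8]
gripper_width: 21.0
finger_force: 58.9
```

{"op": "move_arm", "data": {"plan": [[15,-2,0.2,0,0],[15,-2,0.2,0,0],[15,-2,0.2,0,0],[15,-2,0.2,0,0],[15,-2,0.2,0.5,0],[15,0,0,0,0]]}}

```text
t: 7.15
ee_pos: [447.7, -57.4, 275.8]
tool_rot: [0.141, 3.136, -0.0]
force: [3.3, 0.2, -3.5]
gripper_width: 21.4
finger_force: 58.9
```

```bash
python3 - <<'E'
from h import *
np.set_printoptions(precision=2,suppress=True)
si=viewer.capture('side')[:,:,::-1]
s=ctrl.read_state(); print(s['t'],s['ee_pos'],s['force'],s['moment'])
cv2.imwrite('pics/c7.png',cv2.resize(si[140:215,325:400],(600,600),interpolation=2))
E
```

```text
7.2 [447.73 -57.4  275.72] [ 4.41 -0.55 -3.48] [-0.05 -0.82 -0.01]
```

View pics/c7.png

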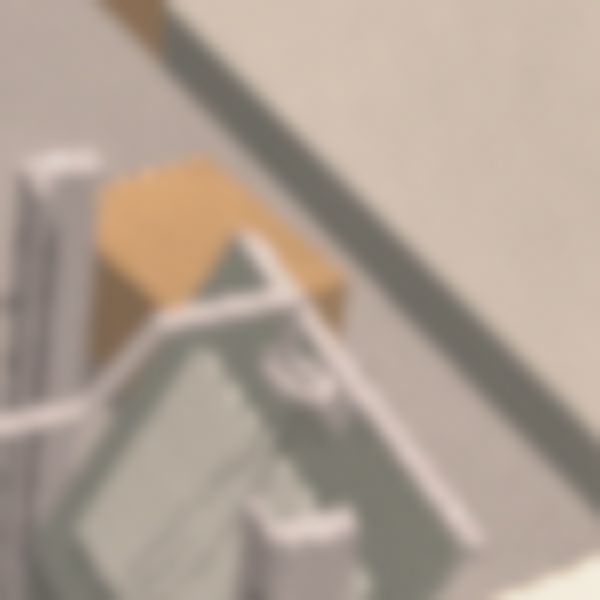

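The hook pin sits in the ring, near (293,370) in the crop, and the force of +4.4 N shows that it pulls the flap. I'll follow the arc.

{"op": "move_arm", "data": {"plan": [[15,-2,0.2,0.7,0],[15,-3,0.3,1,0],[15,-3,0.3,1,0],[15,-3,0.3,0.9,0],[15,-3,0.3,0.9,0],[15,-3,0.3,0.8,0],[15,-3,0.3,0.8,0],[15,-3,0.2,0.7,0],[15,-3,0.3,0.6,0],[15,-3,0.3,0.6,0]]}}

```text
t: 8.03
ee_pos: [417.8, -54.4, 283.3]
tool_rot: [0.141, 3.138, 0.0]
force: [5.1, -0.6, -4.0]
gripper_width: 21.1
finger_force: 58.9
```

{"op": "move_arm", "data": {"plan": [[15,-3,0.3,0.5,0],[15,-3,0.3,0.4,0],[15,-3,0.2,0.3,0],[15,-3,0.3,0.3,0],[15,-3,0.3,0.2,0],[15,-2,0.2,0.2,0],[15,-2,0.2,0.1,0],[15,-1,0.1,0.1,0],[15,0,0,0,0]]}}

```text
t: 8.78
ee_pos: [397.6, -52.5, 285.4]
tool_rot: [-0.141, -3.138, -0.0]
force: [2.2, 0.0, -3.2]
gripper_width: 21.4
finger_force: 58.8
```

{"op": "move_arm", "data": {"plan": [[15,-1.5,0.1,0.1,0],[15,-1.5,0.2,0,0],[15,-1.5,0.1,0,0],[15,-1.5,0.1,0,0],[15,-1.5,0.2,0,0],[15,-1.5,0.1,0,0],[15,-1,0.1,0,0],[15,-1,0.1,0,0],[15,-1,0.1,0,0]]}}

```text
t: 9.53
ee_pos: [386.0, -51.4, 285.5]
tool_rot: [0.141, 3.138, 0.0]
force: [3.6, -0.2, -3.2]
gripper_width: 20.8
finger_force: 58.8
```

{"op": "move_arm", "data": {"plan": [[15,-0.7,0.1,0,0],[15,-0.7,0,0,0],[15,-0.7,0.1,0,0],[15,-0.7,0.1,0,0],[15,-0.7,0,0,0],[15,-0.7,0.1,0,0]]}}

```text
t: 10.03
ee_pos: [381.8, -51.0, 285.5]
tool_rot: [-0.141, -3.138, -0.0]
force: [3.7, 0.8, -2.7]
gripper_width: 21.3
finger_force: 58.8
```

{"op": "move_arm", "data": {"plan": [[15,-0.7,0.1,0,0],[15,-0.7,0,0,0],[15,-0.7,0.1,0,0],[15,-0.7,0.1,0,0]]}}

```text
t: 10.37
ee_pos: [379.0, -50.7, 285.5]
tool_rot: [0.141, 3.138, 0.0]
force: [3.9, -0.6, -3.4]
gripper_width: 21.2
finger_force: 58.9
```

{"op": "move_arm", "data": {"plan": [[15,-0.6,0.1,0,0],[15,-0.6,0,0,0],[15,-0.6,0.1,0,0],[15,-0.6,0,0,0]]}}

```text
t: 10.7
ee_pos: [376.6, -50.5, 285.5]
tool_rot: [0.141, 3.138, 0.0]
force: [3.9, -0.3, -4.5]
gripper_width: 21.1
finger_force: 58.9
```

{"op": "move_arm", "data": {"plan": [[15,-0.6,0.1,0,0],[15,-0.6,0,0,0],[15,-0.6,0.1,0,0]]}}

```text
t: 10.95
ee_pos: [374.8, -50.3, 285.5]
tool_rot: [0.141, 3.138, 0.0]
force: [4.1, -0.1, -2.8]
gripper_width: 21.7
finger_force: 58.8
```

{"op": "move_arm", "data": {"plan": [[15,-0.6,0.1,0,0],[15,-0.6,0,0,0],[15,-0.6,0.1,0,0]]}}

```text
t: 11.2
ee_pos: [373.0, -50.2, 285.5]
tool_rot: [-0.141, -3.138, -0.0]
force: [2.5, -0.0, -3.6]
gripper_width: 21.2
finger_force: 58.8
```

{"op": "move_arm", "data": {"plan": [[15,-0.6,0.1,0,0],[15,-0.6,0,0,0],[15,-0.6,0.1,0,0]]}}

```text
t: 11.45
ee_pos: [371.2, -50.0, 285.5]
tool_rot: [0.141, 3.138, 0.0]
force: [3.5, -0.3, -3.7]
gripper_width: 21.3
finger_force: 58.8
```

{"op": "move_arm", "data": {"plan": [[15,-0.6,0.1,0,0],[15,-0.6,0,0,0],[15,-0.6,0.1,0,0]]}}

```text
t: 11.7
ee_pos: [369.4, -49.7, 285.5]
tool_rot: [0.141, 3.138, 0.0]
force: [3.9, -0.6, -2.6]
gripper_width: 21.2
finger_force: 58.8
```

{"op": "move_arm", "data": {"plan": [[15,-0.6,0.1,0,0],[15,-0.6,0,0,0],[15,-0.6,0.1,0,0]]}}

```text
t: 11.95
ee_pos: [367.6, -49.6, 285.5]
tool_rot: [-0.141, -3.138, -0.0]
force: [3.5, -1.0, -3.4]
gripper_width: 21.2
finger_force: 58.8
```

{"op": "move_arm", "data": {"plan": [[15,-0.5,0.1,0,0],[15,-0.5,0,0,0],[15,-0.5,0,0,0]]}}

```text
t: 12.2
ee_pos: [366.9, -49.6, 285.7]
tool_rot: [0.141, 3.137, 0.0]
force: [7.0, -0.1, -3.8]
gripper_width: 21.5
finger_force: 58.8
```

{"op": "move_arm", "data": {"plan": [[15,-0.5,0.1,0,0],[15,-0.5,0,0,0]]}}

```text
t: 12.37
ee_pos: [366.8, -49.6, 285.8]
tool_rot: [0.141, 3.135, -0.0]
force: [10.2, -0.6, -4.5]
gripper_width: 21.1
finger_force: 58.6
```

{"op": "move_arm", "data": {"plan": [[15,-0.4,0,0,0],[15,0,0,0,0]]}}

```text
t: 12.53
ee_pos: [366.7, -49.7, 285.9]
tool_rot: [0.14, 3.134, -0.0]
force: [9.3, -0.3, -5.5]
gripper_width: 21.3
finger_force: 58.6
```

{"op": "move_arm", "data": {"plan": [[15,-0.4,0,0,0],[15,0,0,0,0],[15,0,0,0,0]]}}

```text
t: 12.78
ee_pos: [366.7, -49.8, 286.0]
tool_rot: [0.14, 3.134, -0.0]
force: [12.2, 0.1, -4.5]
gripper_width: 21.2
finger_force: 58.7
```

```bash
python3 - <<'E'
from h import *
np.set_printoptions(precision=2,suppress=True)
for i in range(4):
    viewer.capture('side'); s=ctrl.read_state(); print(s['t'],s['ee_pos'],s['force'],s['moment'],s['tool_rot'])
E
```

```text
12.8333 [366.72 -49.76 286.03] [10.59 -0.51 -4.44] [-0.12 -1.74  0.04] [ 0.14  3.13 -0.  ]
12.8833 [366.69 -49.77 286.01] [10.86 -0.14 -4.6 ] [-0.05 -1.74  0.06] [ 0.14  3.13 -0.  ]
12.9333 [366.71 -49.79 286.02] [11.57  0.59 -4.69] [-0.12 -1.74  0.06] [ 0.14  3.13 -0.  ]
12.9833 [366.71 -49.77 286.02] [10.55 -0.69 -4.95] [-0.06 -1.77  0.07] [ 0.14  3.13 -0.  ]
```

{"op": "move_arm", "data": {"plan": [[15,-0.4,0,0,0],[15,0,0,0,0],[15,0,0,0,0],[15,0,0,0,0],[15,0,0,0,0]]}}

```text
t: 13.4
ee_pos: [366.7, -49.8, 286.1]
tool_rot: [0.14, 3.133, -0.0]
force: [12.2, -0.6, -5.8]
gripper_width: 21.5
finger_force: 58.7
```

```bash
python3 - <<'E'
from h import *
np.set_printoptions(precision=2,suppress=True)
F=[]
for i in range(10):
    viewer.capture('side'); s=ctrl.read_state(); F.append(s['force'])
print(s['t'],s['ee_pos'],np.mean(F,0),np.max(F,0),s['moment'],s['tool_rot'])
E
```

```text
13.9 [366.65 -49.82 286.05] [12.32 -0.49 -5.25] [12.72  0.5  -4.28] [-0.03 -1.92  0.08] [ 0.14  3.13 -0.  ]
```

{"op": "move_arm", "data": {"plan": [[15,0,0,0,0],[15,0,0,0,0],[15,0,0,0,0],[15,0,0,0,0],[15,0,0,0,0],[15,0,0,0,0],[15,0,0,0,0],[15,0,0,0,0],[15,0,0,0,0],[15,0,0,0,0]]}}

```text
t: 14.73
ee_pos: [366.7, -49.8, 286.1]
tool_rot: [0.14, 3.133, -0.0]
force: [12.0, -0.2, -5.8]
gripper_width: 21.1
finger_force: 58.7
```

{"op": "move_arm", "data": {"plan": [[15,1,-0.1,0,0],[15,1,-0.1,0,0],[15,1,-0.1,0,0],[15,1,-0.1,0,0],[15,1,-0.1,0,0],[15,1,-0.1,0,0],[15,1,0,0,0],[15,0.5,0,0,0],[15,0,0,0,0],[15,0,0,0,0]]}}

```text
t: 15.57
ee_pos: [371.4, -49.9, 285.4]
tool_rot: [-0.141, -3.138, -0.0]
force: [-0.9, -0.4, -1.9]
gripper_width: 20.8
finger_force: 59.0
```

{"op": "move_arm", "data": {"plan": [[15,1,-0.1,0,0],[15,0,0,2,0],[15,0,0,3,0],[15,0,0,3,0],[15,0,0,4,0],[15,0,0,4,0],[15,0,0,4,0],[15,0,0,0,0]]}}

```text
t: 16.23
ee_pos: [372.9, -50.2, 306.5]
tool_rot: [0.141, 3.137, -0.001]
force: [0.1, -0.8, -1.8]
gripper_width: 21.0
finger_force: 59.0
```

{"op": "move_arm", "data": {"plan": [[15,0,0,10,0],[15,0,0,15,0],[15,0,0,20,0],[15,0,0,10,0],[15,3,10,0,0.005],[15,6,25,0,0.01],[15,7,35,0,0.015],[15,7,36,0,0.015],[15,7,36,0,0.015],[15,7,36,0,0.015]]}}

```text
t: 17.07
ee_pos: [409.5, 129.6, 361.2]
tool_rot: [0.023, 3.141, 0.0]
force: [1.0, -0.9, -3.5]
gripper_width: 21.0
finger_force: 59.0
```

{"op": "move_arm", "data": {"plan": [[15,7,36,0,0.015],[15,7,36,0,0.015],[15,7,36,0,0.015],[15,5,30,0,0.006],[15,3,15,0,0],[15,0,5,0,0],[15,0,0,0,0],[15,0,0,0,0],[15,0,0,0,0]]}}

```text
t: 17.82
ee_pos: [438.4, 285.0, 360.8]
tool_rot: [-0.055, 3.141, -0.0]
force: [0.2, -0.6, -2.9]
gripper_width: 21.5
finger_force: 59.2
```

```bash
python3 - <<'E'
from h import *
np.set_printoptions(precision=4,suppress=True)
s=ctrl.read_state(); print(s['t'],s['ee_pos'],s['tool_rot'],s['force'],s['moment'],s['joint_velocities'])
im=viewer.capture('top')[:,:,::-1]; si=viewer.capture('side')[:,:,::-1]
cv2.imwrite('pics/t8.png',im);cv2.imwrite('pics/s8.png',si)
o=np.zeros((600,800,3),np.uint8); o[:300,:400]=cv2.resize(im[80:200,230:390],(400,300)); o[:300,400:]=cv2.resize(si[140:260,280:440],(400,300))
o[300:,:400]=cv2.resize(im[90:240,120:320],(400,300)); o[300:,400:]=cv2.resize(si[60:210,190:390],(400,300))
cv2.imwrite('pics/c8.png',o)
E
```

```text
17.8167 [438.3898 284.9537 360.8224] [-0.0552  3.141  -0.0005] [ 0.183  -0.6362 -2.8922] [-0.0146 -0.0154 -0.0108] [-0.0092 -0.0087 -0.0056 -0.0046  0.0008  0.0025]
```

View pics/c8.png

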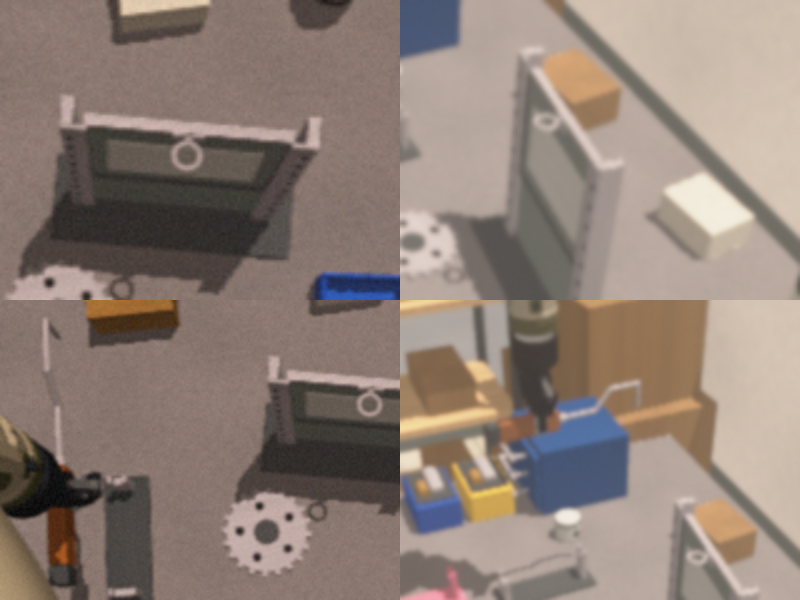

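The flap is shut, its eye at (187,155) in the top-left panel. The pole is still held level, with its hook at (45,320) in the lower-left panel, and the rack is free below it. I'll check the pole's pose in the grip before placing it.

```bash
python3 - <<'E'
from h import *
np.set_printoptions(precision=1,suppress=True)
s=ctrl.read_state();ee=s['ee_pos'];print(s['t'],ee)
g=cv2.imread('pics/t8.png').astype(int).sum(2);b=cv2.imread('pics/s8.png').astype(int).sum(2)
print(np.arange(136,150))
for r in range(95,140,3 ): print(r,g[r,136:150])
print(g[94:104,140:146])
print('side',np.arange(298,314))
for r in range(96,116): print(r,b[r,298:314])
t=(142.5,99.2)
p=plane('top',142.4,99.2,ee[2]+14+39);print(p-ee, plane('top',144,119,ee[2]+53)-ee)
# predicted side pixels of level pole
R=lambda f,z:ee+np.array([f*np.cos(.037),f*np.sin(.037),z])
print(proj('side',[R(192,49),R(189,0.6),R(189,45)]),proj('top',[R(192,53),R(135,53)]))
E
```

```text
17.9167 [438.5 284.8 361. ]
[136 137 138 139 140 141 142 143 144 145 146 147 148 149]
95 [362 360 360 363 361 372 365 367 371 363 372 364 367 375]
98 [380 380 370 370 355 376 390 388 359 370 359 361 364 380]
101 [377 377 364 376 358 439 517 469 339 309 359 370 357 389]
104 [361 372 367 370 349 448 512 473 321 225 223 271 356 372]
107 [365 348 368 357 346 411 514 478 385 342 279 212 208 273]
110 [375 363 337 363 362 443 495 487 390 347 376 364 374 348]
113 [355 350 358 370 376 429 499 469 426 361 359 360 358 344]
116 [354 338 351 346 377 422 500 492 433 381 357 364 366 361]
119 [360 354 365 357 376 379 471 474 433 384 363 352 368 359]
122 [360 366 360 357 353 396 455 492 444 381 370 355 367 363]
125 [380 351 366 358 356 351 410 423 382 317 342 347 359 388]
128 [364 372 371 388 370 347 313 316 330 339 330 360 365 363]
131 [355 368 375 368 351 374 355 333 318 339 338 345 353 377]
134 [377 377 365 375 357 376 372 357 320 326 340 340 350 360]
137 [364 391 375 373 367 365 376 370 353 332 336 345 338 345]
[[367 381 371 371 372 375]
 [361 372 365 367 371 363]
 [366 370 370 363 356 371]
 [365
[... 1068 characters left out ...]
86 405 377 351 343 343]
108 [339 334 337 341 342 346 345 343 344 358 390 399 376 351 345 342]
109 [340 336 335 338 344 344 345 344 345 361 387 396 377 350 344 343]
110 [337 335 338 340 345 345 345 344 346 358 390 401 376 351 346 345]
111 [337 337 335 340 345 345 345 346 345 362 389 400 375 352 345 345]
112 [338 335 335 340 343 345 346 346 346 359 383 392 371 352 347 346]
113 [339 334 337 340 345 345 345 346 346 358 371 378 366 362 363 364]
114 [341 334 337 340 343 347 348 349 352 363 372 374 378 395 408 409]
115 [338 338 338 345 349 358 365 367 376 398 409 410 419 440 452 455]
[192.1   8.   53. ] [147.9   3.8  53. ]
[[309.1 101.1]
 [307.9 113.7]
 [308.3 102.3]] [[142.8  99.3]
 [143.3 124.8]]
```

The pole hasn't slipped: predicted and seen pixels agree within about 0.5. I go back over the rack.

{"op": "move_arm", "data": {"plan": [[15,-0.8,5,-10,0],[15,-0.8,5,-25,0],[15,0,0,-30,0],[15,0,0,-35,0],[15,0,0,-35,0],[15,0,0,-35,0],[15,0,0,-30,0],[15,0,0,-20,0],[15,0,0,-10,0],[15,0,0,0,0]]}}

```text
t: 18.75
ee_pos: [434.9, 294.8, 127.8]
tool_rot: [0.056, -3.137, 0.003]
force: [-0.6, -0.5, -2.4]
gripper_width: 21.3
finger_force: 59.2
```

```bash
python3 - <<'E'
from h import *
s=ctrl.read_state(); print(s['t'],s['ee_pos'],s['tool_rot'],s['force'])
E
```

```text
18.75 [434.94308842 294.76377525 127.81281492] [ 5.57001968e-02 -3.13654199e+00  3.01818320e-03] [-0.62485823 -0.51072579 -2.42802828]
```

{"op": "move_arm", "data": {"plan": [[15,0,0,-15,0],[15,0,0,-20,0],[15,0,0,-12,0],[15,0,0,-4,0],[15,0,0,0,0],[15,0,0,0,0],[15,0,0,0,0]]}}

```text
t: 19.33
ee_pos: [438.0, 296.5, 81.1]
tool_rot: [-0.057, 3.139, 0.002]
force: [-1.0, 0.6, -2.8]
gripper_width: 21.3
finger_force: 59.2
```

{"op": "move_arm", "data": {"plan": [[15,-1.1,-2,0,0],[15,0,0,-4,0],[15,0,0,-6,0],[15,0,0,-6,0],[15,0,0,-4,0],[15,0,0,0,0]]}}

```text
t: 19.83
ee_pos: [434.8, 293.5, 58.0]
tool_rot: [0.057, -3.139, 0.001]
force: [-1.1, -0.3, -3.0]
gripper_width: 20.9
finger_force: 59.2
```

{"op": "move_arm", "data": {"plan": [[15,1,1,0,0],[15,0,0,0,0],[15,0,0,0,0],[15,0,0,0,0]]}}

```text
t: 20.17
ee_pos: [437.0, 295.1, 59.7]
tool_rot: [-0.057, 3.141, 0.0]
force: [0.5, -0.1, -2.7]
gripper_width: 21.1
finger_force: 59.2
```

{"op": "move_arm", "data": {"plan": [[15,0,-0.5,-3,0],[15,0,0,-3,0],[15,0,0,-2.5,0],[15,0,0,-2,0],[15,0,0,0,0],[15,0,0,0,0]]}}

```text
t: 20.67
ee_pos: [436.6, 294.4, 48.8]
tool_rot: [0.057, -3.141, 0.0]
force: [0.5, -0.9, -2.9]
gripper_width: 20.9
finger_force: 59.2
```

{"op": "move_arm", "data": {"plan": [[15,0,0,-0.5,0],[15,0,0,-0.5,0],[15,0,0,0,0],[15,0,0,0,0]]}}

```text
t: 21.0
ee_pos: [436.9, 294.5, 48.1]
tool_rot: [-0.057, 3.141, 0.0]
force: [-0.4, -0.1, -2.2]
gripper_width: 21.5
finger_force: 59.2
```

{"op": "move_arm", "data": {"plan": [[15,0,0,-0.5,0],[15,0,0,-0.5,0],[15,0,0,0,0],[15,0,0,0,0]]}}

```text
t: 21.33
ee_pos: [436.9, 294.5, 47.9]
tool_rot: [-0.057, 3.14, 0.001]
force: [-2.8, -1.2, 5.8]
gripper_width: 21.3
finger_force: 60.5
```

{"op": "move_arm", "data": {"plan": [[15,0,0,0.5,0],[30,0,0,0,0],[60,0,0,0,0],[85,0,0,0,0],[85,0,0,0,0],[85,0,0,0,0],[85,0,0,0,0]]}}

```text
t: 21.92
ee_pos: [436.8, 294.4, 47.4]
tool_rot: [0.057, -3.141, -0.0]
force: [-0.1, -0.0, 0.2]
gripper_width: 84.8
finger_force: 0.0
```

{"op": "move_arm", "data": {"plan": [[85,0,0,0,0],[85,0,0,8,0],[85,0,0,20,0],[85,0,0,30,0],[85,0,0,35,0],[85,-5,10,35,0],[85,-20,20,25,0],[85,-25,25,10,0],[85,-25,25,0,0],[85,-25,25,0,0]]}}

```text
t: 22.75
ee_pos: [336.5, 400.7, 212.7]
tool_rot: [-0.055, 3.138, 0.004]
force: [-0.6, 0.6, -0.5]
gripper_width: 84.8
finger_force: 0.0
```

{"op": "move_arm", "data": {"plan": [[85,-25,25,0,0],[85,-25,25,0,0],[85,-25,25,0,0],[85,-25,25,0,0],[85,-10,10,0,0],[85,0,0,0,0],[85,0,0,0,0]]}}

```text
t: 23.33
ee_pos: [226.1, 509.7, 210.8]
tool_rot: [-0.06, 3.141, -0.0]
force: [0.2, -0.1, -0.2]
gripper_width: 85.1
finger_force: 0.0
```

```bash
python3 - <<'E'
from h import *
s=ctrl.read_state(); print(s['t'],s['ee_pos'],s['force'],s['gripper_width'])
im=viewer.capture('top')[:,:,::-1]; si=viewer.capture('side')[:,:,::-1]
d=np.abs(im.astype(int)-cv2.imread('pics/top0.png')).sum(2); cv2.imwrite('pics/t9.png',im)
print('diff pole region',(d[135:250,160:200]>90).sum(),(d[185:230,225:280]>90).sum())
o=np.zeros((600,800,3),np.uint8); o[:300,:400]=cv2.resize(im[80:200,230:390],(400,300)); o[:300,400:]=cv2.resize(si[140:260,230:390],(400,300))
o[300:,:400]=cv2.resize(im[130:250,120:280],(400,300)); o[300:,400:]=cv2.resize(cv2.imread('pics/top0.png')[130:250,120:280],(400,300))
cv2.imwrite('pics/c9.png',o)
E
```

```text
23.3333 [226.12143636 509.70744868 210.81073565] [ 0.18178987 -0.116019   -0.24305534] 85.0503222238066
diff pole region 117 116
```

View pics/c9.png

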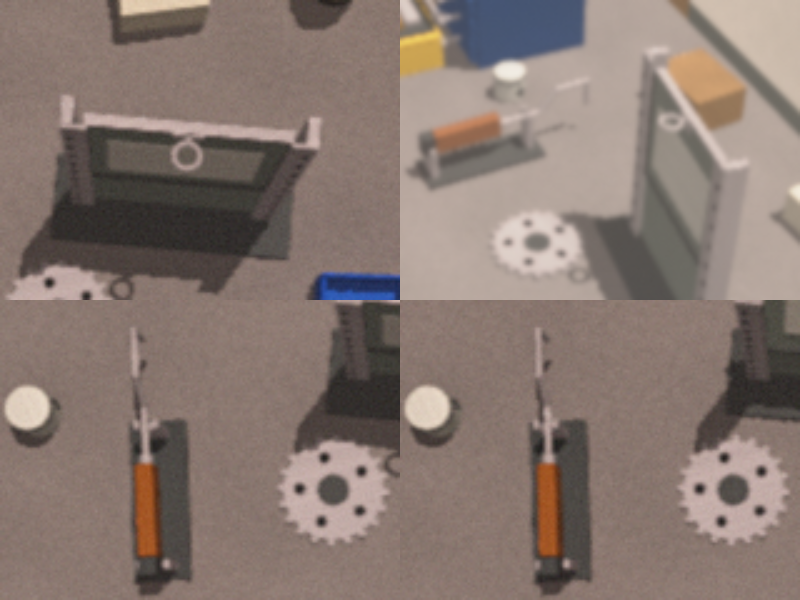

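The flap is shut and the pole lies level in its forks, its hook within about 5 mm sideways of where it was (2 px, inside the fork's slack). The sprocket and piston have not moved. I hand in.

```bash
python3 -c "
from bench import ctrl
print(ctrl.close_job())"
```

```text
the job is handed in; nothing more can be done
None
```

The flap is shut and its seal was seated with a steady pull of about 12 N for over a second; the pole is back in its rack, with its hook about 5 mm to one side of where it lay, and the job was handed in at about 23 s.

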